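Load a brass blank into the sprung grinding clamp with tongs

TASK

Take the sprung tongs out of their wooden holder, use them to pick up the small square brass blank, and push it foot down, midway along the jaws, into the sprung clamp until you feel it bottom firmly on the depth stop hidden in there, pushing with some 10 N and never more than 15 N. Let go of the blank so that it stays seated on the stop, and stand the tongs back in their holder. Touch the blank only with the tongs, never let it fall over, and leave the round stub and the nut alone.

Things in the scene. Friction and masses are not known exactly. Their poses are not given: they have to be found in the camera images.
- tongs_grip (a point): Where to hold the sprung steel tongs: midway between their two flat arms, 74 mm above the tip ends. z up, to the bow (top 41 mm above here). The arms lie to +y and -y and are squeezed along y. Each is flat here, 18 mm wide along x, from 42 to 104 mm above the tips; free, they measure about 45 mm over their outsides here. 140 g; they start upright, tips down, in the holder.
- tongs_left (a joint): Closing angle (rad) of one arm (the other mirrors it): 0 free and open, 0.086 arms parallel. Hinges 32 mm above tongs_grip, 106 mm above the tip ends. Squeeze at the grip: 5 N to start, 9 N at parallel. Held 43 mm wide over the arms they stay in hand, tips 20 to 25 mm apart; at 39 to 40 mm the tips meet the blank. A third of the squeeze less the spring reaches the tips: use 45 to 60 N.
- tongs_tip (a point): Point midway between the two tip ends of the tongs, same axes as tongs_grip, 74 mm below it. Each tip is a flat pad 14 mm wide along x, 17 mm high, 5 mm thick, with a 3 mm shoulder jutting inwards from 15.5 mm above the tip ends: keep the blank's top under it. Free, the tips are 32 mm apart inside and 42 mm over their outsides; the tongs spring open when let go.
- holder_floor (a point): The tongs' holder, an open-topped dark wood pocket fixed on the bench: centre of its inner floor, 6 mm above the bench. Pocket 22 mm along x by 52 mm along y inside; rim 32 mm above the bench; walls 6 mm; on a thin 60 x 90 mm foot. The tongs stand in it with their tips on the floor, their y along its y.
- blank_centre (a point): The blank, a plain brass block 15 x 15 mm in section, 46 mm tall, edges rounded, about 86 g: its centre, half-way up. z is along its length (up); x and y are square to its flat sides. It stands on the bench; of the three small pieces it is the square one.
- blank_foot (a point): Centre of the blank's underside, 23 mm below blank_centre, same axes.
- clamp_seat (a point): Sprung clamp fixed on the bench, grey with steel jaws: centre of its pocket floor, 14 mm above the bench, straight under where the seated blank stands. z up. The fixed jaw is on the +x side, its upright face 7.5 mm from here; the sprung jaw is on the -x side. The body reaches 63 mm to -x, 47 mm to +x and 39 mm above the bench. Sliding the blank in takes up to about 12 N in the sloping mouth, 3 to 5 N further down.
- sprung_jaw (a joint): How far the sprung jaw is pushed back along -x (m): 0 empty (its face 3.5 mm from clamp_seat), 0.004 with the blank in, at most 0.012. Spring 1 N empty, 4 N with the blank.
- stop: The clamp's depth stop, a steel plate in the pocket under the blank, screw-set from a dark knob on the clamp's -y side. Its origin is always at the clamp's underside centre and says nothing of the height: the plate stands anywhere 0 to 11 mm above clamp_seat, set by the last user. Find it by feel: there the push rises by about 10 N per mm. The blank must end resting on it.
- clamp_mouth (a point): Middle of the clamp's mouth, 25 mm above its pocket floor, same axes as clamp_seat. It lies 1 mm to +x of clamp_seat; the jaws stand 19 mm apart here; they slope together over the top 10 mm and are upright below. Jaws are 26 mm wide along y; the pocket is open to +y and -y. Hold the blank by its +y and -y sides, tips 31 to 35 mm above its foot, clear of the jaws.
- round_stub_center (a point): A round brass stub, 20 mm diameter, 36 mm tall, standing on the bench: its centre. To be left alone.
- nut_center (a point): A plain steel hexagon, 32 mm over its corners, 20 mm tall, on the bench: its centre. To be left alone.

How it is judged:
By the outcome, as a careful person would: the job done as asked, in the order asked, and still so for the second after the job is handed in, with the robot touching nothing.
It also fails if it takes over 72 s, if anything falls off the work surface, if the arm or the gripper's body presses on something with over 40 N, if the wrist force passes 120 N, or if a joint passes its speed limit or range.

ROBOT

A 7-joint arm with a two-finger parallel gripper is mounted at the origin on the work surface. World frame = base frame: x ahead of the robot, y to its left, z up, the work surface at z = 0. Lengths are in m, angles in degrees, forces in N, time in s.
With the tool pointing down it reaches from about 0.425 to 0.875 m from the base axis. Payload 4.7 kg.
Tool frame: the origin (TCP) lies midway between the tips of the shut fingers; the grasp point (between the pads) lies 19 mm behind it; z points along the fingers, y is the line along which they close (so a half turn about z gives the same grasp; the last joint's range is limited). The gripper opens to 87 mm and grips with 3 to 60 N. Pads are 19 mm wide; open, the fingers measure 117 mm over their backs; the gripper's body (75 mm by 190 mm) begins 51 mm behind the grasp point.
Start: joints at [-74.25, 18.392, -4.016, 83.108, 1.295, 78.541, -3.26], TCP at [0.168, 0.628, 0.223] pointing down, gripper open.
Joint ranges: [-163.93, 163.93], [-17.29, 119.83], [-79.2, 71.16], [3.27, 140.29], [-89.18, 269.18], [5.43, 117.66], [-154.24, 154.24]. Speed limits (degrees/s): [147.25, 147.25, 180, 180, 180, 180, 180].

INTERFACE

Orientations are given as [roll, pitch, yaw] about the fixed x, y, z axes, in that order (R = Rz(yaw) Ry(pitch) Rx(roll)).
In Python, from cell import env, viewer, boxes_of, masks_of gives the robot as it stands. The module is installed in compiled form; this text tells all that it offers.
- The arm moves only by the tool apply_moves, never from a script. Its argument "moves" is a list of rows, each a list of 7 numbers: the shift along the tool's x, y, z scaled (see below), then the turn, a rotation vector about the tool's x, y, z scaled (see below), then the opening, from 0 (shut) to 1 (fully open). A call has 1 to 20 rows; each row is the pose to reach, as a shift and turn from the pose commanded when the call began, along the tool's axes at that moment; what a row does not reach only later rows make up. The controller multiplies each number of a shift by 0.2 m and each number of a turn by 1.5 rad. A row lasts 1/10 s, in which the tool goes at most 50 mm and 8.59 degrees, less where a joint would pass 70% of its speed; a pose out of reach is approached as far as the arm can. A call with a number of a shift or a turn outside -1 to 1 is refused whole. A call with a gripper value outside its range is refused whole. The fingers move at their own pace and stop on an object; "grip_force" is the grip in N (left out, the last holds). Time passes only in rows, so rows that repeat a pose let the fingers close. It gives the time, the measured TCP pose, the force, the opening and the grip force at its end, in the units of the state.
- env.get_obs(): the state, without advancing time (a new reading comes with each control period).
- viewer.read_camera(name): name is "side" or "top" or "wrist"; returns the picture (384x512x3 uint8, red, green, blue); there is no depth.
- viewer.get_calibration(name): a dict with "fov_y" (degrees; the focal length in pixels is half the picture's height over the tangent of half this angle, whatever the lens; pixels are square), "cx", "cy" (the principal point, pixels), "position" and "orientation" of the camera in the world. Camera axes: x right, y up, looking along -z (the intrinsics and any distortion apply to the point x, -y, -z); pixel columns grow to the right and rows downward; lengths in m; the calibration is good to about 2 mm. A picture is of the moment at which its call begins: read the wrist's pose just before it. get_calibration takes no time and is no camera call; for the wrist camera it gives the pose at the moment of the call.
- env.sign_off(): hands the job in; it is judged then, once.
Trained networks look in the newest picture that a camera, given by its name, has taken for a name from the list of things; names that differ only in an ending like _2 or _b are one class to them, and where a whole thing is asked for, a point or a joint stands for the part that bears it (a point fixed in the world has none). Each returns a list of dicts, best first, with "conf" (0 to 1); they miss things now and then, are a little off and sometimes report something else, mostly with a low value. They report only what shows in the picture. A call takes as long as a camera call.
- boxes_of(camera, target): "location" ([column, row] in pixels, amid what is visible of it).
- masks_of(camera, target): "pixels" (384x512 bool, what is visible of it) and "location" ([column, row] in pixels, amid what is visible of it).
The state is a dict: "time_s": time; "qpos": joint angles; "joint_velocities": joint speeds; "effort": joint torques, N m; "tool_pos": TCP position; "tool_rot": TCP orientation; "force": force on the tool from outside, world axes, zero at the start; "wrist_torque": the same for the moment, N m; "grip_width": finger opening in m; "grasp_force": force on a finger pad.
Only numpy, scipy, OpenCV 4.12 (cv2) and the standard library are available. Lean on these libraries where they do the work, as an engineer would, in place of code of your own. Each camera call takes 0.05 s, during which the arm holds its last target. There are 200 camera calls.

## Working session

There is one attempt and no reset: what is moved stays moved. The work goes in short steps, Python scripts to look and compute and a tool call to move; the robot and the scene stay as the last step left them, time stands still between calls to the robot, and variables do not carry over. Pictures are saved under pics/ and viewed, at most 10 in all, crops included, and the job is handed in when it is done.

Besides the shell and the picture viewer there is one more tool, called after "Request:" as a command line: name --pt "numbers of a row" for each row, then --argument value for the rest. apply_moves: Moves the arm, as the interface text tells. Shifts and turns lie within -1 to 1; 1 stands for 0.2 m of shift or 1.5 rad of turn. Its arguments: {"type":"object","properties":{"moves":{"type":"array","items":{"type":"array","items":{"type":"number","minimum":-1,"maximum":1}}},"grip_force":{"type":"number"}},"required":["moves"]}

```bash
mkdir -p pics; ls
python3 - <<'E'
from cell import env, viewer, boxes_of, masks_of
import cv2,numpy as np
o=env.get_obs()
for k,v in o.items(): print(k,np.round(v,4))
ims=[]
for c in ["side","top","wrist"]:
    print(c,viewer.get_calibration(c))
    im=viewer.read_camera(c); cv2.imwrite(f"pics/{c}0.png",im[:,:,::-1]); ims.append(im)
    for n in ["tongs_grip","blank_centre","clamp_seat","holder_floor","stop","round_stub_center","nut_center","sprung_jaw","clamp_mouth","tongs_tip","blank_foot"]:
        print(c,n,[(np.round(d["location"],1).tolist(),round(float(d["conf"]),2)) for d in boxes_of(c,n)[:2]])
g=np.hstack([ims[0],ims[1]]);
cv2.imwrite("pics/a.png",cv2.resize(np.vstack([g,np.hstack([ims[2],ims[2]*0])]),(800,600))[:,:,::-1])
E
```

```text
pics
time_s 0.0
qpos [-74.2501  18.4391  -4.0166  83.1756   1.2945  78.5403  -3.2613]
joint_velocities [-0.0512  0.0927  0.0764  0.0329  0.0571 -0.0982  0.122 ]
effort [ 4.00000e-04 -4.91293e+01 -4.03500e-01 -3.12527e+01 -6.39000e-02
  4.40000e-02  2.00000e-04]
tool_pos [0.1675 0.6275 0.2215]
tool_rot [-1.798903e+02  4.900000e-03  1.650594e+02]
force [-0.243  -0.3319  0.179 ]
wrist_torque [-0.0159  0.0299 -0.0483]
grasp_force 0.0
grip_width 0.087
side {'fov_y': 42.1129602350227, 'cx': 248.77188543552026, 'cy': 185.5220522200811, 'position': array([0.44426001, 0.73696539, 0.77449526]), 'orientation': array([ 4.85438509e+01, -8.89226113e-02, -1.71042843e+02])}
side tongs_grip []
side blank_centre [([246.0, 223.7], 0.5)]
side clamp_seat []
side holder_floor [([268.9, 338.8], 0.9), ([248.2, 224.3], 0.46)]
side stop []
side round_stub_center [([281.1, 225.6], 0.71), ([244.9, 224.1], 0.19)]
side nut_center [([198.6, 211.5], 0.45)]
side sprung_jaw [([269.4, 338.6], 0.53), ([280.1, 142.6], 0.51)]
side clamp_mouth [([274.4, 151.3], 0.63)]
side tongs_tip [([272.4, 312.1], 0.6)]
side blank_foot
[... 470 characters left out ...]
center []
top nut_center [([263.6, 165.9], 0.43)]
top sprung_jaw [([359.6, 208.5], 0.56)]
top clamp_mouth [([359.3, 211.4], 0.79), ([262.0, 229.1], 0.29)]
top tongs_tip [([161.5, 232.2], 0.71), ([254.4, 200.7], 0.63)]
top blank_foot [([253.1, 200.8], 0.37)]
wrist {'fov_y': 66.92753140129463, 'cx': 261.33370109885595, 'cy': 189.2394209656729, 'position': array([0.08852338, 0.64886284, 0.3831697 ]), 'orientation': array([-1.72147605e+01, -3.20716067e-02,  7.50700629e+01])}
wrist tongs_grip []
wrist blank_centre []
wrist clamp_seat []
wrist holder_floor []
wrist stop []
wrist round_stub_center []
wrist nut_center []
wrist sprung_jaw []
wrist clamp_mouth []
wrist tongs_tip []
wrist blank_foot []
```

View pics/a.png

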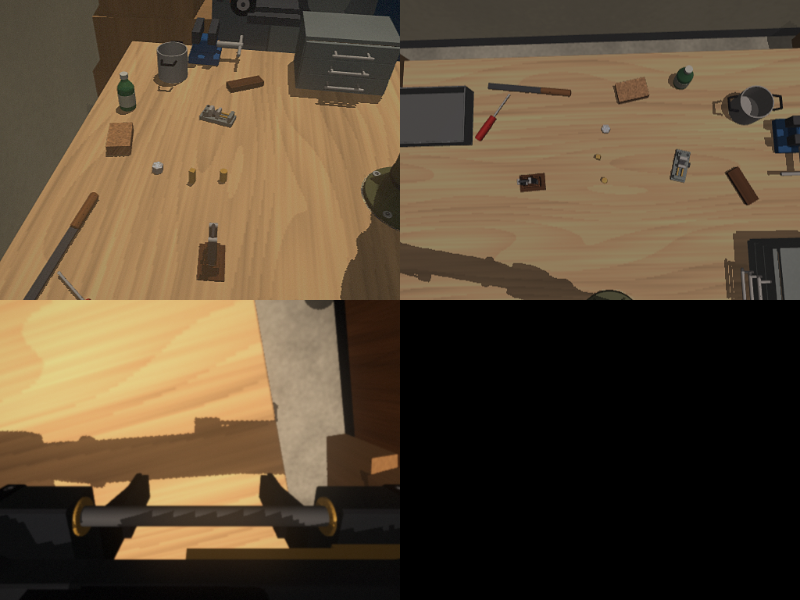

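```bash
cat > h.py <<'E'
from cell import env, viewer, boxes_of, masks_of
import cv2,numpy as np
from scipy.spatial.transform import Rotation as R
def K(c):
    f=192/np.tan(np.radians(c["fov_y"]/2)); return f
def ray(c,px):
    f=K(c); d=np.array([(px[0]-c["cx"])/f,-(px[1]-c["cy"])/f,-1.])
    return R.from_euler("xyz",c["orientation"],degrees=True).as_matrix()@d
def at_z(c,px,z):
    d=ray(c,px); p=np.array(c["position"]); return p+d*(z-p[2])/d[2]
def proj(c,P):
    q=(np.atleast_2d(P)-c["position"])@R.from_euler("xyz",c["orientation"],degrees=True).as_matrix()
    f=K(c); return np.c_[c["cx"]+f*q[:,0]/-q[:,2], c["cy"]-f*q[:,1]/-q[:,2]]
def tri(cs,pxs):
    A=np.zeros((3,3));b=np.zeros(3)
    for c,px in zip(cs,pxs):
        d=ray(c,px);d/=np.linalg.norm(d);M=np.eye(3)-np.outer(d,d);A+=M;b+=M@c["position"]
    return np.linalg.solve(A,b)
def tool():
    o=env.get_obs(); return o,np.array(o["tool_pos"]),R.from_euler("xyz",o["tool_rot"],degrees=True)
def shift(to,yaw=None):
    """round move numbers (tool axes) to reach world TCP `to`, tool down with given yaw"""
    o,p,r=tool(); s=r.inv().apply(np.array(to)-p)/0.2
    t=np.zeros(3)
    if yaw is not None:
        t=(r.inv()*R.from_euler("xyz",[180,0,yaw],degrees=True)).as_rotvec()/1.5
    print("shift",np.round(s,4),"turn",np.round(t,4))
E
python3 - <<'E'
from h import *
s=viewer.get_calibration("side");t=viewer.get_calibration("top")
print("clamp top z.035",at_z(t,[360,209],.035))
print("tongs top z.121",at_z(t,[163,231],.121))
print("holder side",at_z(s,[268.9,338.8],.02), "blank side",at_z(s,[246,223.7],.023),"stub",at_z(s,[281,225.6],.018),"nut",at_z(s,[198.6,211.5],.01))
print("top: nut",at_z(t,[263.6,165.9],.01),at_z(t,[254,200.7],.023),at_z(t,[262,229],.018))
E
```

```text
clamp top z.035 [ 0.53079378 -0.26104412  0.035     ]
tongs top z.121 [0.48100027 0.24679165 0.121     ]
holder side [0.48126961 0.27545345 0.02      ] blank side [0.56248957 0.01666249 0.023     ] stub [0.48978752 0.00579054 0.018     ] nut [ 0.67278918 -0.0161057   0.01      ]
top: nut [ 0.66094849 -0.00569797  0.01      ] [0.56233198 0.02286575 0.023     ] [0.48493827 0.00304688 0.018     ]
```

Run:
```python
from h import *
c=viewer.get_calibration("wrist");o,p,r=tool()
print("cam in tool",r.inv().apply(np.array(c["position"])-p))
h=at_z(c,[256,200],p[2]-.15)  # view point 0.15 below TCP
print("viewpoint in tool",r.inv().apply(h-p))
off=h-p; Rz=R.from_euler("z",10,degrees=True)
off2=Rz.apply(off)
shift(np.array([0.481,0.252,0.08+.15])-[off2[0],off2[1],0],175)
```

```text
cam in tool [ 0.08182239 -0.00027001 -0.1605871 ]
viewpoint in tool [-0.02714024 -0.00614045  0.15000133]
shift [-1.8595 -1.406  -0.0371] turn [ 1.000e-04  1.000e-04 -1.157e-01]
```

Request:
apply_moves --pt "-0.2 -0.15 0 0 0 0 1" --pt "-0.4 -0.3 0 0 0 0 1" --pt "-0.6 -0.45 0 0 0 0 1" --pt "-0.8 -0.6 0 0 0 0 1" --pt "-1 -0.76 0 0 0 0 1"

```text
time_s: 2.3
tool_pos: [0.3221, 0.4289, 0.2228]
tool_rot: [180.0, 0.0, 165.1]
force: [0.4, 0.6, -0.1]
grip_width: 0.0871
grasp_force: 0.0
```

Request:
apply_moves --pt "-0.2 -0.15 -0.03 0 0 -0.06 1" --pt "-0.4 -0.3 -0.03 0 0 -0.116 1" --pt "-0.6 -0.45 -0.03 0 0 -0.116 1" --pt "-0.86 -0.646 -0.03 0 0 -0.116 1" --pt "-0.86 -0.646 -0.03 0 0 -0.116 1" --pt "-0.86 -0.646 -0.03 0 0 -0.116 1"

```text
time_s: 2.9
tool_pos: [0.4559, 0.2582, 0.2289]
tool_rot: [-180.0, 0.1, 174.7]
force: [-0.2, -0.3, -0.3]
grip_width: 0.0869
grasp_force: 0.0
```

Run:
```python
from h import *
c=viewer.get_calibration("wrist");o,p,r=tool();print(o["time_s"],p,o["tool_rot"],o["joint_velocities"])
im=viewer.read_camera("wrist");cv2.imwrite("pics/w1.png",im[:,:,::-1])
for n in ["tongs_grip","holder_floor","tongs_tip"]:
    print(n,[(np.round(d["location"],1).tolist(),round(float(d["conf"]),2)) for d in boxes_of("wrist",n)[:2]])
print(proj(c,[[.481,.247,.115],[.481,.252,.0]]))
```

```text
2.9 [0.4558665  0.25822208 0.228866  ] [-1.79992988e+02  5.73249278e-02  1.74652726e+02] [-2.38882218  0.09828432 -4.24125159  0.28216085 -1.97851349  0.12371864
 -1.67682455]
tongs_grip [([267.9, 205.9], 0.88)]
holder_floor [([264.3, 174.4], 0.86)]
tongs_tip [([268.5, 208.7], 0.61)]
[[252.73555405 210.64850807]
 [258.62291183 179.94317042]]
```

View pics/w1.png

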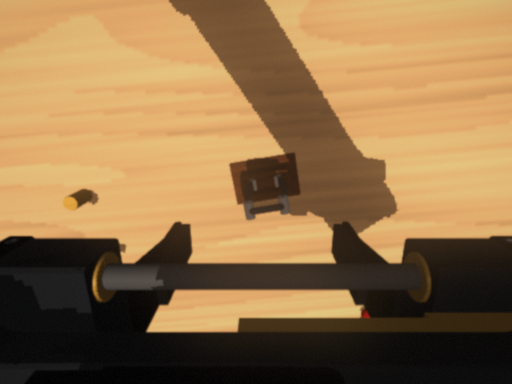

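Run:
```python
from h import *
c=viewer.get_calibration("wrist");o,p,r=tool()
im=viewer.read_camera("wrist");cv2.imwrite("pics/w2.png",im[:,:,::-1])
for n,z in [("holder_floor",0.003),("tongs_grip",0.112)]:
    for d in masks_of("wrist",n)[:1]:
        m=d["pixels"].astype(np.uint8); 
        pts=np.argwhere(m)[:,::-1]
        W=np.array([at_z(c,q,z)[:2] for q in pts])
        rect=cv2.minAreaRect((W*1000).astype(np.float32)); print(n,d["conf"],m.sum(),rect, pts.min(0),pts.max(0)); print(np.round(cv2.boxPoints(rect),1).tolist())
        cr=m[130:230,210:320]
        im[m>0]=im[m>0]//2+np.array([0,100 if z<.1 else 0,100],np.uint8) 
raw=cv2.imread("pics/w2.png")[130:230,210:320]
cv2.imwrite("pics/w2c.png",cv2.resize(np.hstack([raw,im[130:230,210:320,::-1]]),None,fx=3.6,fy=3.6,interpolation=cv2.INTER_CUBIC))
```

```text
holder_floor 0.78 2364 ((479.93450927734375, 261.19146728515625), (60.806732177734375, 89.7453384399414), 4.189155578613281) [226 157] [295 206]
[[446.29998779296875, 303.70001220703125], [452.8999938964844, 214.1999969482422], [513.5, 218.6999969482422], [507.0, 308.20001220703125]]
tongs_grip 0.96 806 ((469.2512512207031, 260.46820068359375), (42.302127838134766, 45.80176544189453), 4.249972820281982) [239 179] [284 223]
[[446.5, 281.70001220703125], [449.8999938964844, 236.10000610351562], [492.0, 239.1999969482422], [488.6000061035156, 284.8999938964844]]
```

View pics/w2c.png

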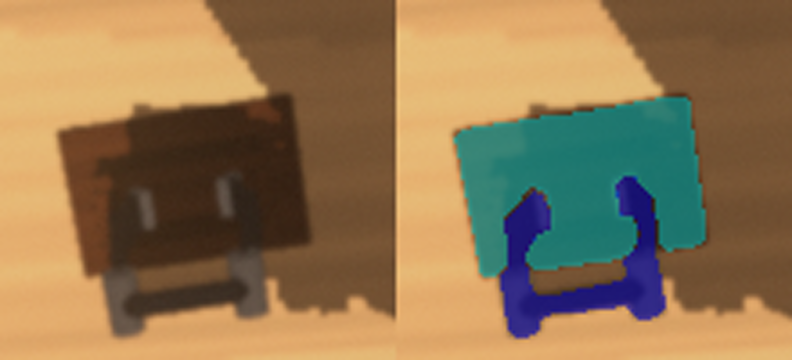

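Run:
```python
from h import *
c=viewer.get_calibration("wrist");o,p,r=tool();print(o["time_s"],p,o["tool_rot"],c)
for z in (.08,.112,.118,.121): print(at_z(c,[261.4,212.5],z),at_z(c,[261.4,223],z))
t=viewer.get_calibration("top");s=viewer.get_calibration("side")
for n,im in (("top",0),("side",0)):
    viewer.read_camera(n);cc=viewer.get_calibration(n)
    for nm,z in (("holder_floor",.003),("tongs_grip",.115)):
        for d in masks_of(n,nm)[:1]:
            W=np.array([at_z(cc,q,z)[:2]*1000 for q in np.argwhere(d["pixels"])[:,::-1]])
            print(n,nm,round(float(d["conf"]),2),cv2.minAreaRect(W.astype(np.float32)),d["location"])
```

```text
3.25 [0.45290798 0.2628525  0.22850404] [ 1.79991525e+02 -1.06334452e-02  1.75193460e+02] {'fov_y': 66.92753140129463, 'cx': 261.33370109885595, 'cy': 189.2394209656729, 'position': array([0.37136727, 0.26944812, 0.38911521]), 'orientation': array([-1.72063083e+01, -3.62178133e-02,  8.52036471e+01])}
[0.49449819 0.2593885  0.08      ] [0.50747797 0.25830027 0.08      ]
[0.48175152 0.26042989 0.112     ] [0.49338762 0.25945431 0.112     ]
[0.47936152 0.26062515 0.118     ] [0.49074568 0.2596707  0.118     ]
[0.47816652 0.26072278 0.121     ] [0.48942471 0.25977889 0.121     ]
top holder_floor 0.49 ((481.3999328613281, 234.07882690429688), (60.92778778076172, 39.98787307739258), 7.976982116699219) [180.8, 233.7]
side holder_floor 0.97 ((481.7447814941406, 255.9833526611328), (60.153724670410156, 98.5905532836914), 5.668882369995117) [267.5, 337.5]
side tongs_grip 0.84 ((479.10845947265625, 284.2889099121094), (20.85675811767578, 99.27120971679688), 6.44197940826416) [269.3, 311.4]
```

Run:
```python
from h import *
shift([.4797,.2608,.061],184.2)
```

```text
shift [-0.1298  0.0072  0.8379] turn [ 0.      0.     -0.1065]
```

Request:
apply_moves --pt "-0.13 0.007 0 0 0 -0.06 1" --pt "-0.13 0.007 0.2 0 0 -0.1065 1" --pt "-0.13 0.007 0.4 0 0 -0.1065 1" --pt "-0.13 0.007 0.55 0 0 -0.1065 1" --pt "-0.13 0.007 0.7 0 0 -0.1065 1" --pt "-0.13 0.007 0.8 0 0 -0.1065 1" --pt "-0.13 0.007 0.838 0 0 -0.1065 1" --pt "-0.13 0.007 0.838 0 0 -0.1065 1" --pt "-0.13 0.007 0.838 0 0 -0.1065 1"

```text
time_s: 4.45
tool_pos: [0.4807, 0.261, 0.062]
tool_rot: [180.0, 0.1, -175.8]
force: [-0.1, 0.2, 0.1]
grip_width: 0.087
grasp_force: 0.0
```

Run:
```python
from h import *
shift([.4797,.2608,.061],184.2); o=env.get_obs(); print(o["tool_pos"],o["force"])
im=viewer.read_camera("wrist")
cv2.imwrite("pics/w3.png",im[:,:,::-1])
```

```text
shift [ 0.0048 -0.0006  0.0052] turn [ 0.0006  0.001  -0.0003]
[0.48065536 0.2609877  0.06204763] [-0.07908116  0.1651759   0.07260532]
```

View pics/w3.png

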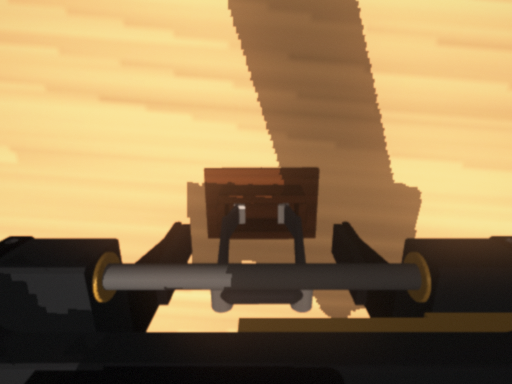

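Request:
apply_moves --pt "0 0 0 0 0 0 0.494" --pt "0 0 0 0 0 0 0.494" --pt "0 0 0 0 0 0 0.494" --pt "0 0 0 0 0 0 0.494" --pt "0 0 0 0 0 0 0.494" --pt "0 0 0 0 0 0 0.494" --pt "0 0 0 0 0 0 0.494" --grip_force 30

```text
time_s: 5.2
tool_pos: [0.4797, 0.2604, 0.0607]
tool_rot: [-180.0, -0.0, -175.8]
force: [-0.2, 0.7, -1.2]
grip_width: 0.0449
grasp_force: 4.2
```

Request:
apply_moves --pt "0 0 0 0 0 0 0.49" --pt "0 0 0 0 0 0 0.49" --pt "0 0 0 0 0 0 0.49"

```text
time_s: 5.5
tool_pos: [0.4797, 0.2605, 0.0608]
tool_rot: [-180.0, -0.0, -175.8]
force: [-0.1, -0.1, -1.0]
grip_width: 0.0431
grasp_force: 4.6
```

Request:
apply_moves --pt "0 0 -0.08 0 0 0 0.49" --pt "0 0 -0.22 0 0 0 0.49" --pt "0 0 -0.4 0 0 0 0.49" --pt "0 0 -0.6 0 0 0 0.49" --pt "0 0 -0.7 0 0 0 0.49" --pt "-0.05 -0.15 -0.7 0 0 0 0.49" --pt "-0.12 -0.32 -0.7 0 0 0 0.49" --pt "-0.19 -0.5 -0.7 0 0 0 0.49" --pt "-0.26 -0.68 -0.7 0 0 0 0.49" --pt "-0.33 -0.86 -0.7 0 0 0 0.49" --pt "-0.38 -1.0 -0.7 0 0 0 0.49"

```text
time_s: 6.6
tool_pos: [0.571, 0.0638, 0.2011]
tool_rot: [-180.0, 0.0, -175.9]
force: [1.1, -0.4, -1.3]
grip_width: 0.0426
grasp_force: 4.7
```

Request:
apply_moves --pt "-0.05 -0.12 0 0 0 0 0.49" --pt "-0.091 -0.237 0 0 0 0 0.49" --pt "-0.091 -0.237 0 0 0 0 0.49" --pt "-0.091 -0.237 0 0 0 0 0.49" --pt "-0.091 -0.237 0 0 0 0 0.49"

```text
time_s: 7.1
tool_pos: [0.5915, 0.0221, 0.2008]
tool_rot: [179.9, -0.0, -175.7]
force: [1.0, 0.3, -1.7]
grip_width: 0.0428
grasp_force: 4.6
```

```bash
cat >> h.py <<'E'
def look(n,fn,crop=None,fx=1,targets=()):
    c=viewer.get_calibration(n);o,p,r=tool();print(round(o["time_s"],2),np.round(p,4),np.round(o["tool_rot"],2),np.round(o["force"],2),round(o["grip_width"],4))
    im=viewer.read_camera(n)
    cv2.imwrite(f"pics/{fn}_raw.png",im[:,:,::-1])
    out={}
    for t,z in targets:
        out[t]=masks_of(n,t)
        for d in out[t][:2]:
            W=np.array([at_z(c,q,z)[:2]*1000 for q in np.argwhere(d["pixels"])[:,::-1]])
            print(t,round(float(d["conf"]),2),np.round(d["location"],1),len(W),[np.round(v,1).tolist() for v in cv2.minAreaRect(W.astype(np.float32))])
    if crop: x0,x1,y0,y1=crop; im=im[y0:y1,x0:x1]
    cv2.imwrite(f"pics/{fn}.png",cv2.resize(im,None,fx=fx,fy=fx,interpolation=cv2.INTER_CUBIC)[:,:,::-1])
    return c,im,out
E
python3 - <<'E'
from h import *
look("wrist","w4",None,1.5,[("blank_centre",.046),("round_stub_center",.036)])
E
```

```text
7.1 [0.5915 0.0221 0.2008] [ 1.7994e+02 -2.0000e-02 -1.7573e+02] [ 0.95  0.34 -1.69] 0.0428
blank_centre 0.61 [265.5 147.3] 253 [[558.9, 24.9], [16.6, 19.4], 73.2]
round_stub_center 0.81 [255.4  67.9] 315 [[480.8, 6.6], [20.9, 17.9], 19.5]
round_stub_center 0.35 [263.5 147.4] 222 [[560.4, 25.6], [15.7, 18.8], 76.0]
```

View pics/w4.png

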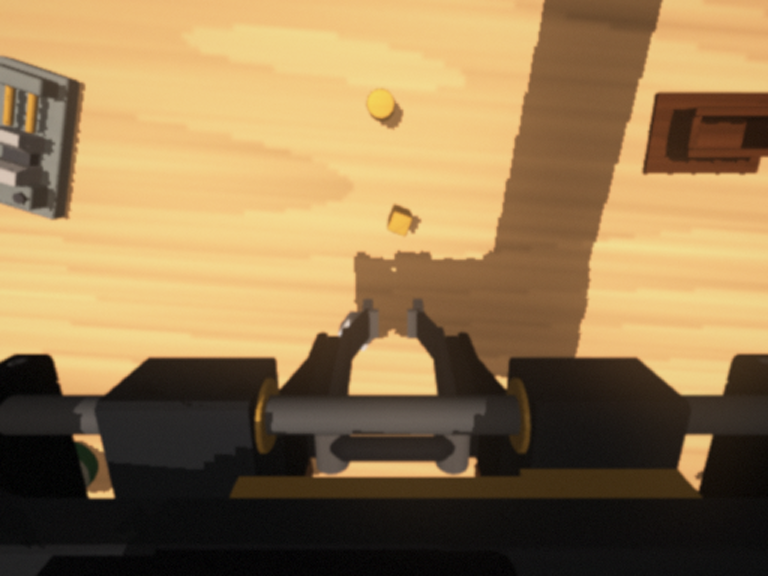

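Run:
```python
from h import *
im=cv2.imread("pics/w4_raw.png")[130:165,245:290]
cl=cv2.imread("pics/w4_raw.png")[30:150,0:60]
a=cv2.resize(im,None,fx=14,fy=14,interpolation=cv2.INTER_NEAREST)
b=cv2.resize(cl,(245,490))
cv2.imwrite("pics/w4c.png",np.hstack([a,b])[:490])
```

```text
(no output)
```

View pics/w4c.png

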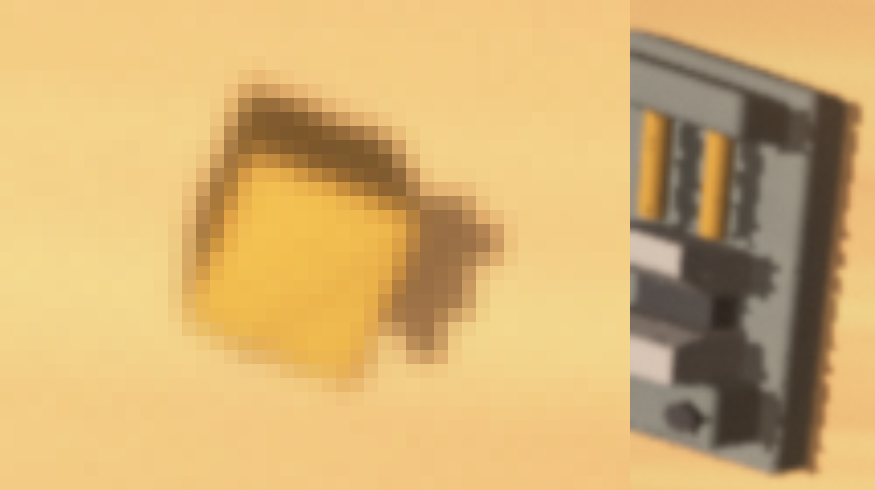

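Run:
```python
from h import *
c=viewer.get_calibration("wrist")
q=np.array([[250,152],[416,205],[357,378],[193,312]])/14-.5+[245,130]
W=np.array([at_z(c,a,.046)[:2]*1000 for a in q]);print(W.round(1).tolist(),W.mean(0))
for i in range(4):
    d=W[(i+1)%4]-W[i];print(np.linalg.norm(d).round(1),np.degrees(np.arctan2(d[1],d[0])).round(1)%90)
# upscaled yellow mask
im=cv2.imread("pics/w4_raw.png")[130:165,245:290]
big=cv2.resize(im,None,fx=8,fy=8,interpolation=cv2.INTER_CUBIC);h=cv2.cvtColor(big,cv2.COLOR_BGR2HSV)
m=((h[...,1]>150)&(h[...,2]>170)).astype(np.uint8)
n,l,st,_=cv2.connectedComponentsWithStats(m);k=1+st[1:,4].argmax();p=np.argwhere(l==k)[:,::-1]/8-.5+1/16+[245,130]
Wm=np.array([at_z(c,a,.046)[:2]*1000 for a in p]);print(cv2.minAreaRect(Wm.astype(np.float32)))
o=env.get_obs();print(c["position"],o["tool_pos"])
print("tips px",proj(c,[list(np.array(o["tool_pos"])+[0,0,-.055])]))
```

```text
[[552.2, 20.3], [555.3, 33.4], [569.2, 30.0], [564.9, 16.8]] [560.40482939  25.12887527]
13.5 76.7
14.3 76.1
13.9 72.2
13.2 74.69999999999999
((560.62841796875, 24.668354034423828), (16.925477981567383, 14.761946678161621), 73.16875457763672)
[0.50996281 0.0156527  0.36153578] [0.59158031 0.0220841  0.20095253]
tips px [[261.39232618 207.39870211]]
```

Run:
```python
from h import *
shift([.5606,.025,.15],164.5)
```

```text
shift [0.1534 0.026  0.2548] turn [ 4.000e-04 -1.000e-04  2.304e-01]
```

Request:
apply_moves --pt "0.08 0.013 0.05 0 0 0.08 0.49" --pt "0.1534 0.026 0.15 0 0 0.16 0.49" --pt "0.1534 0.026 0.255 0 0 0.2304 0.49" --pt "0.1534 0.026 0.255 0 0 0.2304 0.49" --pt "0.1534 0.026 0.255 0 0 0.2304 0.49" --pt "0.1534 0.026 0.255 0 0 0.2304 0.49"

```text
time_s: 7.85
tool_pos: [0.562, 0.0239, 0.1513]
tool_rot: [179.9, 0.1, 164.5]
force: [0.2, 0.1, -1.0]
grip_width: 0.043
grasp_force: 4.6
```

Run:
```python
from h import *
c,im,o=look("wrist","w5",(200,325,130,250),5,[("blank_centre",.046),("tongs_grip",.095)])
o_,p,r=tool();print(proj(c,[[.5606,.025,.046],list(p+[0,0,-.0547])]))
```

```text
7.85 [0.562  0.0239 0.1513] [1.7995e+02 1.2000e-01 1.6450e+02] [ 0.21  0.15 -0.99] 0.043
blank_centre 0.91 [261.5 183.7] 358 [[555.9, 27.2], [15.3, 24.7], 74.1]
blank_centre 0.6 [261.3 257. ] 306 [[632.7, 5.5], [26.0, 16.3], 74.5]
[[262.10498288 186.8568442 ]
 [261.06984663 206.95842299]]
```

View pics/w5.png

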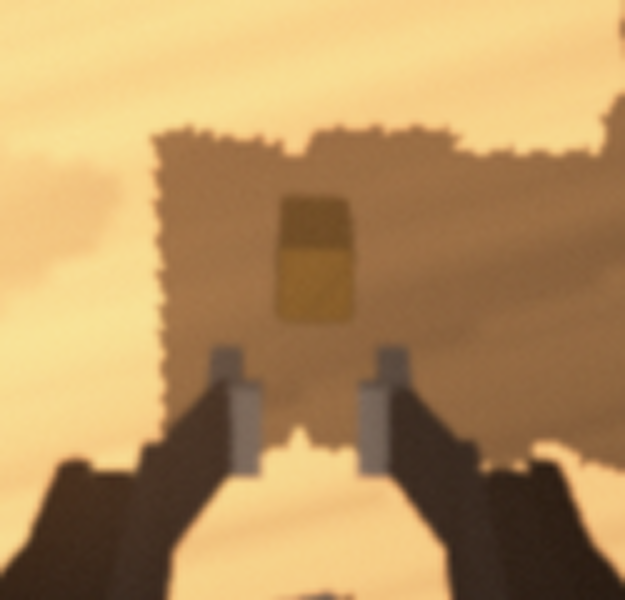

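Run:
```python
from h import *
c=viewer.get_calibration("wrist");print(at_z(c,[262.5,186.5],.046));shift([.5607,.0252,.0867],164.5)
```

```text
[0.55999443 0.02524519 0.046     ]
shift [0.0073 0.0059 0.3214] turn [ 0.0005  0.0011 -0.0009]
```

Request:
apply_moves --pt "0 0 0.08 0 0 0 0.49" --pt "0 0 0.16 0 0 0 0.49" --pt "0 0 0.23 0 0 0 0.49" --pt "0 0 0.28 0 0 0 0.49" --pt "0 0 0.3165 0 0 0 0.49" --pt "0 0 0.3165 0 0 0 0.49" --pt "0 0 0.3165 0 0 0 0.49" --pt "0 0 0.3165 0 0 0 0.49"

```text
time_s: 8.8
tool_pos: [0.5615, 0.0237, 0.0874]
tool_rot: [180.0, 0.1, 164.4]
force: [-1.2, -0.0, -1.9]
grip_width: 0.0428
grasp_force: 4.6
```

Request:
apply_moves --pt "0.007 0.006 0.003 0 0 0 0.49" --pt "0.007 0.006 0.003 0 0 0 0.49" --pt "0.007 0.006 0.003 0 0 0 0.47" --pt "0.007 0.006 0.003 0 0 0 0.46" --pt "0.007 0.006 0.003 0 0 0 0.45" --pt "0.007 0.006 0.003 0 0 0 0.44" --pt "0.007 0.006 0.003 0 0 0 0.43" --pt "0.007 0.006 0.003 0 0 0 0.42" --pt "0.007 0.006 0.003 0 0 0 0.42" --grip_force 50

```text
time_s: 9.7
tool_pos: [0.5599, 0.0252, 0.0861]
tool_rot: [180.0, 0.0, 164.4]
force: [-0.8, 1.0, 0.0]
grip_width: 0.0394
grasp_force: 50.0
```

Request:
apply_moves --pt "0.007 0.006 -0.02 0 0 0 0.4" --pt "0.007 0.006 -0.08 0 0 0 0.4" --pt "0.007 0.006 -0.2 0 0 0 0.4" --pt "0.007 0.006 -0.36 0 0 0 0.4" --pt "0.007 0.006 -0.5 0 0 0 0.4" --pt "0.007 0.006 -0.565 0 0 0 0.4" --pt "-0.05 -0.1 -0.565 0 0 0 0.4" --pt "-0.12 -0.28 -0.565 0 0 0 0.4" --pt "-0.2 -0.46 -0.565 0 0 0 0.4" --pt "-0.28 -0.64 -0.565 0 0 0 0.4" --pt "-0.36 -0.82 -0.565 0 0 0 0.4" --pt "-0.43 -0.98 -0.565 0 0 0 0.4" --grip_force 55

```text
time_s: 10.9
tool_pos: [0.5895, -0.1889, 0.1989]
tool_rot: [-180.0, -0.0, 164.3]
force: [0.3, 0.0, -1.3]
grip_width: 0.0393
grasp_force: 55.0
```

Request:
apply_moves --pt "-0.06 -0.15 0 0 0 0 0.4" --pt "-0.1 -0.24 0 0 0 0 0.4" --pt "-0.13 -0.29 0 0 0 0 0.4" --pt "-0.13 -0.29 0 0 0 0 0.4" --pt "-0.13 -0.29 0 0 0 0 0.4" --pt "-0.13 -0.29 0 0 0 0 0.4"

```text
time_s: 11.5
tool_pos: [0.5997, -0.2474, 0.1989]
tool_rot: [179.9, -0.0, 164.5]
force: [-0.4, -0.1, -1.2]
grip_width: 0.0396
grasp_force: 55.0
```

Run:
```python
from h import *
c,im,o=look("wrist","w6",(156,356,20,220),3,[("clamp_seat",.0),("blank_centre",.1)])
```

```text
11.5 [ 0.5997 -0.2474  0.1989] [ 1.7992e+02 -3.0000e-02  1.6453e+02] [-0.4  -0.05 -1.2 ] 0.0396
clamp_seat 0.73 [229.6 109.9] 4313 [[525.0, -265.9], [58.7, 113.6], 75.7]
clamp_seat 0.48 [224.3 122.2] 284 [[532.5, -276.7], [43.5, 17.7], 73.4]
blank_centre 0.82 [260.4 203.2] 556 [[615.8, -251.7], [18.1, 36.6], 74.5]
```

View pics/w6.png

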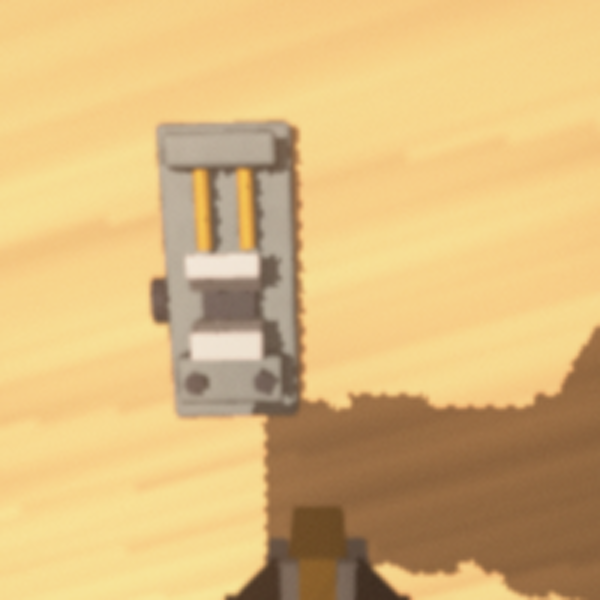

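```bash
cat > clampfit.py <<'E'
from h import *
def fit(c,crop0,f,S,F):
    g=lambda q,z=.039:np.array([at_z(c,np.array(a)/f-.5+crop0,z)[:2]*1000 for a in q])
    s=g(S);t=g(F)
    for d in (s[1]-s[0],s[2]-s[3],t[1]-t[0],t[2]-t[3],t[3]-s[0],t[2]-s[1]): print(np.linalg.norm(d).round(1),np.degrees(np.arctan2(d[1],d[0])).round(1))
    # S: TL TR BR BL ; inner edge = BR,BL ; F inner edge= TL,TR
    mid=(s[2]+s[3]+t[0]+t[1])/4; print("mouth mid",mid,"gap",np.linalg.norm((s[2]+s[3]-t[0]-t[1])/2))
E
python3 - <<'E'
from clampfit import *
c=viewer.get_calibration("wrist")
fit(c,[156,20],3,[(185,257),(258,253),(260,276),(187,280)],[(190,335),(262,330),(264,357),(192,361)])
im=cv2.imread("pics/w6_raw.png")[98:145,210:250]
m=((im.min(2)>190)).astype(np.uint8)
n,l,st,ce=cv2.connectedComponentsWithStats(m);
for k in range(1,n):
  if st[k,4]>60:
    W=np.array([at_z(c,a+[210,98],.039)[:2]*1000 for a in np.argwhere(l==k)[:,::-1]]);print(st[k],cv2.minAreaRect(W.astype(np.float32)))
E
```

```text
25.9 77.5
26.1 77.5
26.2 78.4
26.4 77.6
36.6 -14.1
36.5 -13.2
mouth mid [ 533.81479769 -264.46601929] gap 19.11295812959635
[  8   7  24   7 159] ((520.3289794921875, -261.328369140625), (24.637399673461914, 6.148393154144287), 74.49850463867188)
[ 10  33  22   9 177] ((547.7718505859375, -268.7489013671875), (23.143239974975586, 8.650347709655762), 74.49173736572266)
```

Run:
```python
from h import *
shift([.5328,-.2643,.145],166.2)
```

```text
shift [ 0.3002 -0.1673  0.2704] turn [ 0.0006 -0.     -0.0199]
```

Request:
apply_moves --pt "0.1 -0.06 0 0 0 -0.02 0.4" --pt "0.2 -0.11 0 0 0 -0.02 0.4" --pt "0.27 -0.15 0.05 0 0 -0.02 0.4" --pt "0.3 -0.167 0.15 0 0 -0.02 0.4" --pt "0.3 -0.167 0.22 0 0 -0.02 0.4" --pt "0.3 -0.167 0.27 0 0 -0.02 0.4" --pt "0.3 -0.167 0.27 0 0 -0.02 0.4" --pt "0.3 -0.167 0.27 0 0 -0.02 0.4" --pt "0.3 -0.167 0.27 0 0 -0.02 0.4"

```text
time_s: 12.55
tool_pos: [0.5334, -0.2658, 0.1458]
tool_rot: [-180.0, 0.1, 166.1]
force: [1.2, -1.3, -2.6]
grip_width: 0.0394
grasp_force: 55.0
```

Run:
```python
from h import *
c,im,o=look("wrist","w7",(181,341,80,240),3.7,[("blank_centre",.07)])
# side view of the same
s=viewer.get_calibration("side");ims=viewer.read_camera("side");q=proj(s,[[.533,-.264,.06]])[0].astype(int);print(q)
a=cv2.imread("pics/w7.png");b=cv2.resize(ims[q[1]-40:q[1]+40,q[0]-13:q[0]+13,::-1],(192,592),interpolation=cv2.INTER_CUBIC)
cv2.imwrite("pics/w7b.png",np.hstack([a,b]))
shift([.5328,-.2643,.145],166.2)
```

```text
12.55 [ 0.5334 -0.2658  0.1458] [-1.7998e+02  8.0000e-02  1.6613e+02] [ 1.2  -1.33 -2.62] 0.0394
blank_centre 0.63 [258.8 202.8] 527 [[541.1, -268.1], [15.6, 33.4], 76.1]
[276 133]
shift [0.003  0.0068 0.0032] turn [-0.0001  0.0007 -0.0011]
```

View pics/w7b.png

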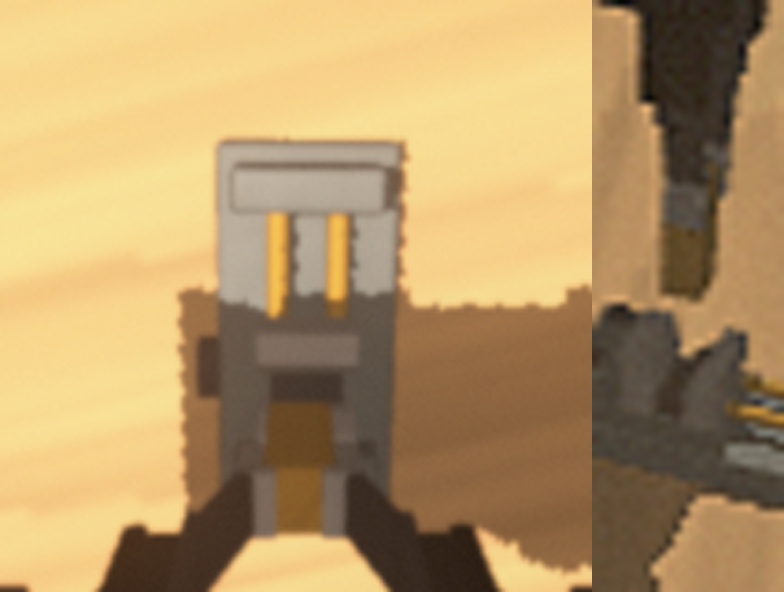

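Run:
```python
from h import *
c=viewer.get_calibration("wrist");o,p,r=tool()
g=lambda a,z:at_z(c,np.array(a)/3.7-.5+[181,80],z)
T=lambda P:(r.inv().apply(P-p)*1000).round(1)
e=g((308,367),.039);f1=g((266,403),.0595);f2=g((332,403),.0595)
print("sprung inner edge tool",T(e),"foot edge",T(f1),T(f2), T((f1+f2)/2))
print("sprung outer",T(g((308,333),.039)), "jaw ends",T(g((257,350),.039)),T(g((358,350),.039)))
print("seat est tool",T(np.array([.5328,-.2643,.014])), o["tool_pos"],o["force"])
```

```text
sprung inner edge tool [  9.5   2.1 106.6] foot edge [ 6.1 -8.1 86.1] [ 6.1  7.7 86.1] [ 6.1 -0.2 86.1]
sprung outer [ 18.5   2.1 106.6] jaw ends [ 14.  -10.9 106.6] [ 14.   14.9 106.6]
seat est tool [  0.7   1.4 131.6] [ 0.53304446 -0.26576657  0.14564347] [ 1.06499746 -0.12446471 -3.09076718]
```

Request:
apply_moves --pt "0.009 0.009 0 0 0 0 0.4" --pt "0.009 0.009 0 0 0 0 0.4" --pt "0.009 0.009 0.03 0 0 0 0.4" --pt "0.009 0.009 0.06 0 0 0 0.4" --pt "0.009 0.009 0.08 0 0 0 0.4" --pt "0.009 0.009 0.095 0 0 0 0.4" --pt "0.009 0.009 0.1 0 0 0 0.4" --pt "0.009 0.009 0.1 0 0 0 0.4" --pt "0.009 0.009 0.1 0 0 0 0.4"

```text
time_s: 13.6
tool_pos: [0.5313, -0.2635, 0.1252]
tool_rot: [-180.0, 0.0, 166.1]
force: [-0.9, -0.5, -1.5]
grip_width: 0.0393
grasp_force: 55.0
```

Run:
```python
from h import *
c,im,o=look("wrist","w8",(181,341,80,240),3.7)
o,p,r=tool();print((r.inv().apply(np.array([.5328,-.2643,.014])-p)*1000).round(1))
```

```text
13.6 [ 0.5313 -0.2635  0.1252] [-1.800e+02  1.000e-02  1.661e+02] [-0.91 -0.52 -1.46] 0.0393
[ -1.5  -0.4 111.3]
```

View pics/w8.png

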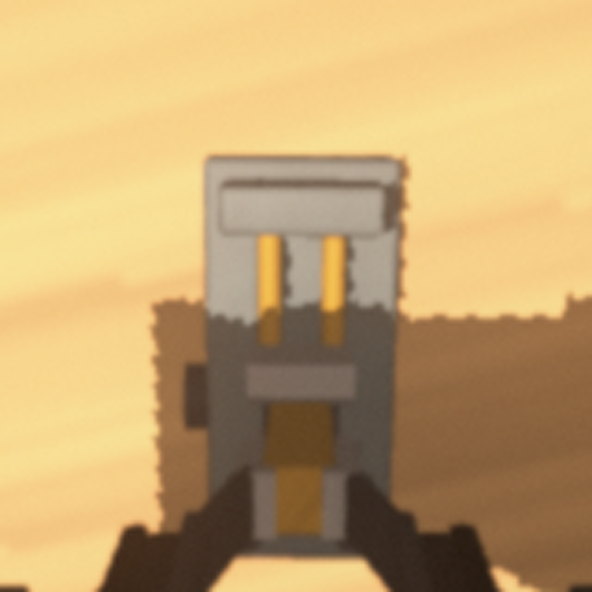

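Request:
apply_moves --pt "-0.003 0.002 0 0 0 0 0.4" --pt "-0.003 0.002 0.005 0 0 0 0.4" --pt "-0.003 0.002 0.01 0 0 0 0.4" --pt "-0.003 0.002 0.015 0 0 0 0.4" --pt "-0.003 0.002 0.015 0 0 0 0.4"

```text
time_s: 14.15
tool_pos: [0.532, -0.2632, 0.122]
tool_rot: [180.0, 0.0, 166.1]
force: [-0.1, 0.3, -1.5]
grip_width: 0.0394
grasp_force: 55.0
```

Request:
apply_moves --pt "0 0 0.005 0 0 0 0.4" --pt "0 0 0.01 0 0 0 0.4" --pt "0 0 0.01 0 0 0 0.4"

```text
time_s: 14.45
tool_pos: [0.5324, -0.2634, 0.1203]
tool_rot: [-180.0, 0.1, 166.1]
force: [1.3, -0.2, -0.8]
grip_width: 0.0394
grasp_force: 55.0
```

Request:
apply_moves --pt "0 0 0.005 0 0 0 0.4" --pt "0 0 0.01 0 0 0 0.4" --pt "0 0 0.01 0 0 0 0.4"

```text
time_s: 14.75
tool_pos: [0.5323, -0.2634, 0.1184]
tool_rot: [-180.0, 0.1, 166.1]
force: [1.8, -0.9, 0.4]
grip_width: 0.0392
grasp_force: 55.0
```

Request:
apply_moves --pt "0 0 0.005 0 0 0 0.4" --pt "0 0 0.01 0 0 0 0.4" --pt "0 0 0.01 0 0 0 0.4"

```text
time_s: 15.05
tool_pos: [0.5321, -0.2634, 0.1165]
tool_rot: [180.0, 0.0, 166.1]
force: [-0.1, -0.3, 4.8]
grip_width: 0.0395
grasp_force: 55.0
```

Request:
apply_moves --pt "0 0 0.0025 0 0 0 0.4" --pt "0 0 0.005 0 0 0 0.4" --pt "0 0 0.005 0 0 0 0.4"

```text
time_s: 15.35
tool_pos: [0.5321, -0.2635, 0.1158]
tool_rot: [180.0, 0.0, 166.1]
force: [-0.5, 0.5, 7.4]
grip_width: 0.0395
grasp_force: 55.0
```

Request:
apply_moves --pt "0 0 0.0025 0 0 0 0.4" --pt "0 0 0.005 0 0 0 0.4" --pt "0 0 0.005 0 0 0 0.4"

```text
time_s: 15.65
tool_pos: [0.532, -0.2635, 0.1151]
tool_rot: [180.0, 0.0, 166.1]
force: [-1.3, 0.2, 8.9]
grip_width: 0.0394
grasp_force: 55.0
```

Request:
apply_moves --pt "0 0 0.0025 0 0 0 0.4" --pt "0 0 0.0025 0 0 0 0.4"

```text
time_s: 15.85
tool_pos: [0.532, -0.2635, 0.1148]
tool_rot: [180.0, 0.0, 166.1]
force: [-0.7, 1.3, 9.6]
grip_width: 0.0393
grasp_force: 55.0
```

Request:
apply_moves --pt "0 0 0.002 0 0 0 0.4" --pt "0 0 0.002 0 0 0 0.4"

```text
time_s: 16.05
tool_pos: [0.5321, -0.2635, 0.1148]
tool_rot: [180.0, 0.1, 166.1]
force: [-1.2, 0.4, 11.5]
grip_width: 0.0387
grasp_force: 55.0
```

```bash
cat > fz.py <<'E'
from h import *
F=[];P=[];Q=[]
for i in range(5):
    viewer.read_camera("side");o=env.get_obs();F.append(o["force"]);P.append(o["tool_pos"]);Q.append(list(o["wrist_torque"])+[o["grip_width"]*1000])
print(np.mean(F,0).round(2),np.std(F,0).round(2),np.mean(P,0).round(5),np.mean(Q,0).round(3),o["time_s"])
E
python3 fz.py
```

```text
[-1.84  0.97 11.54] [0.43 0.41 0.38] [ 0.53214 -0.26347  0.11478] [2.6800e-01 4.8000e-01 5.0000e-03 3.9412e+01] 16.3
```

Request:
apply_moves --pt "0.002 0 -0.001 0 0 0 0.4" --pt "0.004 0 -0.001 0 0 0 0.4" --pt "0.004 0 -0.001 0 0 0 0.4"

```text
time_s: 16.6
tool_pos: [0.5318, -0.2634, 0.1148]
tool_rot: [180.0, 0.1, 166.1]
force: [-0.6, 1.2, 9.7]
grip_width: 0.0394
grasp_force: 55.0
```

```bash
python3 fz.py
```

```text
[-0.02  0.3   9.3 ] [0.25 0.32 0.44] [ 0.53184 -0.26335  0.11482] [1.34e-01 3.00e-02 7.00e-03 3.95e+01] 16.85
```

Request:
apply_moves --pt "0.001 0 0.001 0 0 0 0.4" --pt "0.001 0 0.002 0 0 0 0.4" --pt "0.001 0 0.002 0 0 0 0.4"

```text
time_s: 17.15
tool_pos: [0.5313, -0.2631, 0.1129]
tool_rot: [-180.0, 0.1, 166.1]
force: [2.1, -1.1, 1.7]
grip_width: 0.0398
grasp_force: 55.0
```

```bash
python3 fz.py
```

```text
[ 2.77 -1.21  1.14] [0.39 0.28 0.41] [ 0.53121 -0.26308  0.11282] [-3.3100e-01 -7.7400e-01 -5.0000e-03  3.9288e+01] 17.4
```

Request:
apply_moves --pt "0 0 0.0025 0 0 0 0.4" --pt "0 0 0.005 0 0 0 0.4" --pt "0 0 0.005 0 0 0 0.4"

```text
time_s: 17.7
tool_pos: [0.5311, -0.2629, 0.1118]
tool_rot: [180.0, 0.0, 166.1]
force: [2.9, -1.4, 0.4]
grip_width: 0.0394
grasp_force: 55.0
```

Request:
apply_moves --pt "0 0 0.0025 0 0 0 0.4" --pt "0 0 0.005 0 0 0 0.4" --pt "0 0 0.005 0 0 0 0.4"

```text
time_s: 18.0
tool_pos: [0.531, -0.2628, 0.1109]
tool_rot: [180.0, 0.0, 166.1]
force: [3.5, -1.2, 0.2]
grip_width: 0.0398
grasp_force: 55.0
```

Request:
apply_moves --pt "-0.002 0 0.0025 0 0 0 0.4" --pt "-0.003 0 0.005 0 0 0 0.4" --pt "-0.003 0 0.005 0 0 0 0.4"

```text
time_s: 18.3
tool_pos: [0.5312, -0.2629, 0.1098]
tool_rot: [180.0, -0.0, 166.1]
force: [1.9, -0.3, 0.9]
grip_width: 0.0396
grasp_force: 55.0
```

Request:
apply_moves --pt "0 0 0.0025 0 0 0 0.4" --pt "0 0 0.005 0 0 0 0.4" --pt "0 0 0.005 0 0 0 0.4"

```text
time_s: 18.6
tool_pos: [0.5314, -0.263, 0.1092]
tool_rot: [180.0, -0.0, 166.1]
force: [1.2, 0.2, 4.1]
grip_width: 0.0392
grasp_force: 55.0
```

Request:
apply_moves --pt "0 0 0.0025 0 0 0 0.4" --pt "0 0 0.0025 0 0 0 0.4"

```text
time_s: 18.8
tool_pos: [0.5314, -0.2631, 0.1091]
tool_rot: [180.0, -0.0, 166.1]
force: [0.3, 0.0, 7.0]
grip_width: 0.0391
grasp_force: 55.0
```

```bash
python3 fz.py
```

```text
[0.51 0.82 6.95] [0.43 0.47 0.48] [ 0.53141 -0.26307  0.10914] [ 1.8900e-01 -6.3000e-02 -1.8000e-02  3.9409e+01] 19.05
```

Request:
apply_moves --pt "0 0 0.0025 0 0 0 0.4" --pt "0 0 0.0025 0 0 0 0.4"

```text
time_s: 19.25
tool_pos: [0.5315, -0.2631, 0.1091]
tool_rot: [180.0, 0.0, 166.1]
force: [-1.2, 1.3, 9.8]
grip_width: 0.0392
grasp_force: 55.0
```

```bash
python3 fz.py
```

```text
[-0.75  0.84  9.2 ] [0.39 0.29 0.4 ] [ 0.53148 -0.26312  0.10912] [ 3.150e-01  1.820e-01 -2.300e-02  3.948e+01] 19.5
```

Request:
apply_moves --pt "0.003 0 0 0 0 0 0.4" --pt "0.003 0 0 0 0 0 0.4" --pt "0.003 0 0 0 0 0 0.4"

```text
time_s: 19.8
tool_pos: [0.5313, -0.2631, 0.1091]
tool_rot: [180.0, 0.1, 166.1]
force: [0.3, 0.8, 9.4]
grip_width: 0.0395
grasp_force: 55.0
```

```bash
python3 fz.py
```

```text
[0.82 0.65 8.26] [0.41 0.37 0.43] [ 0.53131 -0.26306  0.10911] [ 2.0100e-01 -1.2300e-01 -2.5000e-02  3.9322e+01] 20.05
```

Request:
apply_moves --pt "0.003 0 0 0 0 0 0.4" --pt "0.003 0 0.001 0 0 0 0.4" --pt "0.003 0 0.002 0 0 0 0.4"

```text
time_s: 20.35
tool_pos: [0.5312, -0.263, 0.1091]
tool_rot: [180.0, 0.1, 166.1]
force: [0.8, 1.6, 11.1]
grip_width: 0.0394
grasp_force: 55.0
```

```bash
python3 fz.py
```

```text
[0.77 0.3  9.59] [0.18 0.33 0.15] [ 0.5312  -0.26303  0.10909] [ 2.1800e-01 -1.9300e-01 -5.0000e-03  3.9409e+01] 20.6
```

Request:
apply_moves --pt "0 0 0.002 0 0 0 0.4" --pt "0 0 0.002 0 0 0 0.4" --pt "0 0 0.002 0 0 0 0.4"

```text
time_s: 20.9
tool_pos: [0.5312, -0.2631, 0.1091]
tool_rot: [180.0, 0.1, 166.1]
force: [-0.4, 1.1, 12.3]
grip_width: 0.0396
grasp_force: 55.0
```

Request:
apply_moves --pt "0 0 -0.003 0 0 0 0.4" --pt "0 0 -0.005 0 0 0 0.4" --pt "0 0 -0.005 0 0 0 0.4"

```text
time_s: 21.2
tool_pos: [0.5311, -0.263, 0.1091]
tool_rot: [180.0, 0.1, 166.1]
force: [1.8, 0.6, 6.1]
grip_width: 0.0393
grasp_force: 55.0
```

```bash
python3 fz.py
```

```text
[1.62 0.67 6.37] [0.7  0.32 0.4 ] [ 0.5311  -0.26301  0.10911] [ 5.900e-02 -4.610e-01 -2.900e-02  3.921e+01] 21.45
```

Request:
apply_moves --pt "0 0 -0.002 0 0 0 0.45" --pt "0 0 -0.002 0 0 0 0.455" --pt "0 0 -0.002 0 0 0 0.46" --pt "0 0 -0.002 0 0 0 0.465" --pt "0 0 -0.002 0 0 0 0.47" --pt "0 0 -0.002 0 0 0 0.48" --pt "0 0 -0.002 0 0 0 0.494" --pt "0 0 -0.002 0 0 0 0.494" --pt "0 0 -0.002 0 0 0 0.494" --pt "0 0 -0.002 0 0 0 0.494" --grip_force 30

```text
time_s: 22.45
tool_pos: [0.5303, -0.2627, 0.1085]
tool_rot: [180.0, -0.0, 166.1]
force: [0.2, -0.6, -2.0]
grip_width: 0.0425
grasp_force: 4.5
```

```bash
python3 fz.py
```

```text
[-0.01  0.29 -1.12] [0.45 0.45 0.26] [ 0.53034 -0.26278  0.10853] [-1.3000e-02  3.1000e-02 -2.3000e-02  4.2994e+01] 22.7
```

Request:
apply_moves --pt "0 0 -0.01 0 0 0 0.494" --pt "0 0 -0.025 0 0 0 0.494" --pt "0 0 -0.025 0 0 0 0.494"

```text
time_s: 23.0
tool_pos: [0.5307, -0.263, 0.1142]
tool_rot: [-180.0, 0.1, 166.1]
force: [0.3, 0.3, -1.9]
grip_width: 0.0432
grasp_force: 4.5
```

Request:
apply_moves --pt "0 0 -0.08 0 0 0 0.494" --pt "0 0 -0.2 0 0 0 0.494" --pt "0 0 -0.35 0 0 0 0.494" --pt "0 0 -0.43 0 0 0 0.494" --pt "-0.15 0.08 -0.43 0 0 0 0.494" --pt "-0.3 0.15 -0.43 0 0 0 0.494" --pt "-0.315 0.16 -0.43 0 0 0 0.494" --pt "-0.315 0.16 -0.43 0 0 0 0.494" --pt "-0.315 0.16 -0.43 0 0 0 0.494"

```text
time_s: 23.9
tool_pos: [0.5981, -0.2478, 0.1995]
tool_rot: [-180.0, -0.1, 166.0]
force: [0.2, -0.6, -2.3]
grip_width: 0.0429
grasp_force: 4.5
```

Run:
```python
from h import *
c,im,o=look("wrist","w9",None,1,[("blank_centre",.069),("clamp_seat",0)])
# candidates: stop h above seat -> top z=.06+h ; segment saturated yellow near expected
raw=cv2.imread("pics/w9_raw.png");big=cv2.resize(raw,None,fx=4,fy=4,interpolation=cv2.INTER_CUBIC);h=cv2.cvtColor(big,cv2.COLOR_BGR2HSV)
pc=proj(c,[[.5328,-.2643,.069],[.5328,-.2643,.014]]);print(pc)
m=((h[...,1]>150)&(h[...,2]>170)).astype(np.uint8);n,l,st,ce=cv2.connectedComponentsWithStats(m)
for k in range(1,n):
    if st[k,4]>150 and np.hypot(*(ce[k]/4-pc[0]))<40:
        p=np.argwhere(l==k)[:,::-1]/4-.375
        for z in (.06,.065,.069,.074): 
            W=np.array([at_z(c,a,z)[:2]*1000 for a in p]);print(ce[k]/4,st[k],z,[np.round(v,1).tolist() for v in cv2.minAreaRect(W.astype(np.float32))])
```

```text
23.9 [ 0.5981 -0.2478  0.1995] [-1.7996e+02 -6.0000e-02  1.6604e+02] [ 0.24 -0.55 -2.3 ] 0.0429
blank_centre 0.65 [231.2 121.7] 253 [[531.7, -261.6], [16.9, 14.3], 76.0]
clamp_seat 0.79 [231.  109.5] 4010 [[525.5, -265.1], [58.0, 115.0], 74.4]
clamp_seat 0.26 [228.8 119.7] 295 [[535.5, -269.1], [22.1, 18.9], 76.0]
[[229.12938956 123.36412899]
 [234.15640036 119.6557356 ]]
[226.76364847  88.71038615] [ 898  309   19   93 1502] 0.06 [[500.5, -258.9], [4.0, 21.3], 75.8]
[226.76364847  88.71038615] [ 898  309   19   93 1502] 0.065 [[500.8, -258.4], [4.0, 20.9], 75.8]
[226.76364847  88.71038615] [ 898  309   19   93 1502] 0.069 [[501.1, -258.0], [3.9, 20.6], 75.8]
[226.76364847  88.71038615] [ 898  309   19   93 1502] 0.074 [[501.4, -257.5], [3.9, 20.3], 75.8]
[241.27578475  88.73382447] [ 955  309   20   93 1561] 0.06 [[503.9, -245.2], [4.4, 21.2], 76.0]
[241.27578475  88.73382447] [ 955  309   20   93 1561] 0.065 [[504.2, -244.9], [4.3, 20.9], 76.0]
[241.27578475  88.73382447] [ 955  309   20   93 1561] 0.069 [[504.4, -244.7], [4.2, 20.6], 76.0]
[241.27578475  88.73382447] [ 955  309   20   93 1561] 0.074 [[504.6, -244.4], [4.2, 20.3], 76.0]
[230.88795199 122.36873291] [ 895  459   58   61 3291] 0.06 [[532.2, -263.8], [14.3, 14.8], 76.0]
[230.88795199 122.36873291] [ 895  459   58   61 3291] 0.065 [[532.0, -263.2], [14.0, 14.5], 76.0]
[230.88795199 122.36873291] [ 895  459   58   61 3291] 0.069 [[531.8, -262.7], [13.9, 14.3], 76.0]
[230.88795199 122.36873291] [ 895  459   58   61 3291] 0.074 [[531.6, -262.1], [13.6, 14.1], 76.0]
```

Request:
apply_moves --pt "0.06 0.12 0 0 0 0 0.494" --pt "0.16 0.31 0 0 0 0 0.494" --pt "0.26 0.51 0 0 0 0 0.494" --pt "0.36 0.71 0 0 0 0 0.494" --pt "0.46 0.9 0 0 0 0 0.494" --pt "0.5 0.98 0 0 0 0 0.494"

```text
time_s: 24.65
tool_pos: [0.5478, -0.0276, 0.1997]
tool_rot: [179.8, -0.1, 166.4]
force: [0.4, 0.3, -1.7]
grip_width: 0.043
grasp_force: 4.6
```

Request:
apply_moves --pt "0.08 0.16 0 0 0 0 0.494" --pt "0.18 0.36 0 0 0 0 0.494" --pt "0.28 0.56 0 0 0 0 0.494" --pt "0.38 0.76 0 0 0 0 0.494" --pt "0.46 0.92 0 0 0 0 0.494" --pt "0.46 0.92 0 0 0 -0.07 0.494" --pt "0.46 0.92 0 0 0 -0.14 0.494" --pt "0.46 0.92 0 0 0 -0.212 0.494" --pt "0.46 0.92 0 0 0 -0.212 0.494"

```text
time_s: 25.55
tool_pos: [0.5039, 0.1674, 0.1999]
tool_rot: [180.0, 0.0, -175.7]
force: [-0.8, -0.4, -1.5]
grip_width: 0.0429
grasp_force: 4.5
```

Run:
```python
from h import *
o=env.get_obs();print(o["time_s"],o["tool_pos"],o["tool_rot"],o["grip_width"]);shift([.4797,.2605,.11],184.2)
```

```text
25.55 [0.5039391  0.16735967 0.19985281] [ 1.79981509e+02  2.28555972e-02 -1.75720043e+02] 0.042948799089731926
shift [0.0863 0.4733 0.4494] turn [0.0002 0.0003 0.0009]
```

Request:
apply_moves --pt "0.03 0.15 0 0 0 0 0.494" --pt "0.06 0.33 0 0 0 0 0.494" --pt "0.086 0.473 0 0 0 0 0.494" --pt "0.086 0.473 0.15 0 0 0 0.494" --pt "0.086 0.473 0.3 0 0 0 0.494" --pt "0.086 0.473 0.42 0 0 0 0.494" --pt "0.086 0.473 0.45 0 0 0 0.494" --pt "0.086 0.473 0.45 0 0 0 0.494" --pt "0.086 0.473 0.45 0 0 0 0.494"

```text
time_s: 26.45
tool_pos: [0.4808, 0.2614, 0.111]
tool_rot: [179.9, 0.1, -175.8]
force: [1.1, 0.5, -0.8]
grip_width: 0.0431
grasp_force: 4.5
```

Run:
```python
from h import *
c,im,o=look("wrist","w10",None,1,[("tongs_grip",.1),("holder_floor",.003)])
shift([.4797,.2605,.0608],184.2)
```

```text
26.45 [0.4808 0.2614 0.111 ] [ 1.7993e+02  1.2000e-01 -1.7576e+02] [ 1.12  0.47 -0.77] 0.0431
tongs_grip 0.84 [262.8 292.2] 3940 [[502.7, 263.0], [87.2, 72.0], 4.2]
holder_floor 0.65 [261.3 185.5] 5272 [[479.8, 260.9], [61.1, 91.6], 5.1]
holder_floor 0.6 [264.5 293.6] 3972 [[561.4, 267.2], [136.5, 113.5], 4.2]
shift [ 0.0065 -0.0056  0.2517] turn [0.001  0.0016 0.001 ]
```

Request:
apply_moves --pt "0.0065 -0.005 0.06 0 0 0 0.494" --pt "0.0065 -0.005 0.12 0 0 0 0.494" --pt "0.0065 -0.005 0.17 0 0 0 0.494" --pt "0.0065 -0.005 0.21 0 0 0 0.494" --pt "0.0065 -0.005 0.235 0 0 0 0.494" --pt "0.0065 -0.005 0.24 0 0 0 0.494" --pt "0.0065 -0.005 0.24 0 0 0 0.494"

```text
time_s: 27.3
tool_pos: [0.4787, 0.2601, 0.0615]
tool_rot: [-180.0, -0.0, -175.7]
force: [-0.2, -0.6, -1.5]
grip_width: 0.0433
grasp_force: 4.5
```

Request:
apply_moves --pt "0 0 0.003 0 0 0 0.494" --pt "0 0 0.006 0 0 0 0.494" --pt "0 0 0.008 0 0 0 0.494"

```text
time_s: 27.6
tool_pos: [0.479, 0.2603, 0.0605]
tool_rot: [180.0, 0.1, -175.7]
force: [0.5, 0.3, 2.5]
grip_width: 0.043
grasp_force: 4.5
```

Request:
apply_moves --pt "0 0 -0.002 0 0 0 0.5" --pt "0 0 -0.002 0 0 0 0.51" --pt "0 0 -0.002 0 0 0 0.53" --pt "0 0 -0.002 0 0 0 0.6" --pt "0 0 -0.002 0 0 0 0.75" --pt "0 0 -0.002 0 0 0 1" --pt "0 0 -0.002 0 0 0 1" --pt "0 0 -0.002 0 0 0 1" --pt "0 0 -0.002 0 0 0 1" --pt "0 0 -0.002 0 0 0 1"

```text
time_s: 28.6
tool_pos: [0.4786, 0.26, 0.0603]
tool_rot: [-180.0, 0.0, -175.7]
force: [0.6, -0.9, 0.1]
grip_width: 0.0854
grasp_force: 0.0
```

Request:
apply_moves --pt "0 0 -0.05 0 0 0 1" --pt "0 0 -0.15 0 0 0 1" --pt "0 0 -0.3 0 0 0 1" --pt "0 0 -0.5 0 0 0 1" --pt "0 0 -0.7 0 0 0 1" --pt "0 0 -0.84 0 0 0 1" --pt "0 0 -0.84 0 0 0 1" --pt "0 0 -0.84 0 0 0 1" --pt "0 0 -0.84 0 0 0 1"

```text
time_s: 29.5
tool_pos: [0.4779, 0.2597, 0.2274]
tool_rot: [-179.9, -0.1, -175.7]
force: [0.4, -0.5, -0.5]
grip_width: 0.0871
grasp_force: 0.0
```

Run:
```python
from h import *
look("wrist","w11",None,1,[("tongs_grip",.118),("holder_floor",.003)])
look("side","s11",None,1,[("blank_centre",.046),("tongs_grip",.115),("round_stub_center",.036),("nut_center",.02)])
s=viewer.get_calibration("side");print(proj(s,[[.532,-.263,.055],[.5606,.025,.023],[.48,.261,.08]]))
```

```text
29.5 [0.4779 0.2597 0.2274] [-1.7995e+02 -9.0000e-02 -1.7568e+02] [ 0.36 -0.47 -0.53] 0.0871
tongs_grip 0.72 [264.2 184.8] 806 [[469.4, 262.5], [34.8, 44.0], 5.9]
holder_floor 0.77 [262.9 158.2] 2380 [[479.2, 261.0], [59.2, 90.0], 4.3]
29.65 [0.4779 0.2597 0.227 ] [-1.7993e+02 -1.2000e-01 -1.7568e+02] [-0.08  0.18  0.65] 0.087
tongs_grip 0.81 [272.  314.2] 593 [[479.0, 285.5], [18.9, 96.9], 4.3]
round_stub_center 0.37 [287.2 223. ] 79 [[476.0, 10.8], [35.9, 13.8], 87.8]
nut_center 0.75 [200.7 212.6] 189 [[661.7, 1.4], [28.0, 46.1], 12.5]
[[276.37220389 135.25078448]
 [246.25598011 226.64815431]
 [271.81685383 311.11437242]]
```

```bash
python3 -c "
from cell import env; print(env.sign_off())"
```

```text
the job is handed in; nothing more can be done
None
```

The job is handed in at about 30 s. The blank went in until the push rose sharply, which puts the stop about 9 mm above the pocket floor, and I pushed to about 12 N steady and about 14 N at most. After I let go, the blank stood upright about 1 mm off midway along the jaws, and the tongs are back in their holder. The stop was judged by feel only: the contact was stiffer than the expected 10 N per mm, and I did not check the seated height by camera.

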